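Fold open the bifold door of the slide cupboard

TASK

On the microscopy bench stand two low cupboards. Open the one with the two-panel bifold door: pull it by its handle so that both panels fold along the track, until the door is fully open with the panels folded together beside the opening, then let go. Leave the other cupboard, with the plain one-piece door, shut.

Things in the scene. Friction and masses are not known exactly. Their poses are not given: they have to be found in the camera images.
- bifold_door (a joint): Angle a of the bifold door, rad: 0 shut, 1.4 fully open (stop). Two pale wood panels, each 150 mm wide, 214 high, 14 thick, top edge at height 236; steel track along the sill. Facing it, panel 1 is hinged at the left, panel 2 to panel 1; the fold comes out towards the robot and panel 2's right edge slides left in the track. Light friction, 1-2 N at the handle, no spring: stays where left.
- bifold_handle (a point): Upright round steel bar on panel 2, 20 mm right of the fold; 10 thick, 108 long. Origin: grip point on its axis, height 215, 18 below its top, 36 off the panel; stand-offs only 34 and 82 below. x into the panel, y left, z up. At door angle a it lies (130 sin a + 50 cos a) mm in front (-x) of bifold_hinge and (170 cos a + 50 sin a) mm to its right (-y), turned by +a about z. Bar may turn in the grip.
- bifold_hinge (a point): Point 215 mm up on the upright hinge axis of panel 1, in the plane of the shut door's inner face, at the left end of the opening. Fixed to the cupboard: x into its depth, y left along its front, z up. The grey cupboard (340 wide, 200 deep, 250 high) faces roughly to the robot; its front is 2 behind this point, its middle 152 to the right.
- plain_door (a joint): Angle of the other cupboard's door, rad: 0 shut; to be left shut. Same cupboard size, material and bar handle, but one undivided panel 300 mm wide, hinged left, handle near its right edge, no track. Either cupboard may be the left one.

How it is judged:
On the way:
1. the gripper is at the bifold door's handle (grasp point within 45 mm of it) while the door is part-way open (beyond 20 degrees, before 60) (distance between the grasp point and bifold_handle below 0.045 m and value of joint bifold_door between 0.35 and 1.05 rad), for 0.1 s.
At the end, for the whole second after the job is handed in: The bifold door stands open by at least 65 degrees (joint above 1.13 rad of 1.4) and is at rest; the plain door is shut (below 0.1 rad) (value of joint bifold_door above 1.13 rad and velocity of joint bifold_door between -0.05 and 0.05 rad/s and value of joint plain_door below 0.1 rad); the robot touches nothing.
It fails at once if the plain door of the other cupboard is opened (beyond 0.1 rad) (value of joint plain_door above 0.1 rad).
It also fails if it takes over 38 s, if anything falls off the work surface, if the arm or the gripper's body presses on something with over 40 N, if the wrist force passes 120 N, or if a joint passes its speed limit or range.

ROBOT

A 6-joint arm with a two-finger parallel gripper is mounted at the origin on the work surface. World frame = base frame: x ahead of the robot, y to its left, z up, the work surface at z = 0. Lengths are in m, angles in rad, forces in N, time in s.
With the tool pointing down it reaches from about 0.35 to 0.775 m from the base axis. Payload 5.5 kg.
Tool frame: the origin (TCP) lies at the very end of the fingers, on their centre line; the grasp point (between the pads) lies behind it (env.hold_point_z is the z of the grasp point in the tool frame, in m); z points along the fingers, y is the line along which they close (so a half turn about z gives the same grasp; the last joint's range is limited). The gripper opens to 85 mm and grips with 20 to 120 N. Pads are 22 mm wide; open, the fingers measure 114 mm over their backs; the gripper's body (76 mm by 85 mm) begins 54 mm behind the grasp point. The pads swing forward as they close: fully open they stand 13 mm farther back than shut.
Start: joints at [0.999, 0.313, 0.046, 1.304, 0, 1.431], TCP at [0.241, 0.522, 0.231] pointing down, gripper open.
Joint ranges: [-2.76, 2.76], [-0.86, 1.69], [-1.03, 1.26], [-2.2, 2.34], [-1.47, 1.5], [-3.14, 3.14]. Speed limits (rad/s): [2.57, 2.57, 3.14, 3.14, 3.14, 3.14].

INTERFACE

Orientations are given as a unit quaternion [w, x, y, z].
In Python, from workcell import env gives the robot as it stands.
- The arm moves only by the tool arm_command, never from a script. Its argument "rows" is a list of rows, each an object with "delta_pos": the shift along the tool's x, y, z scaled (see below), a list of three; "rot": the turn, a rotation vector about the tool's x, y, z scaled (see below), a list of three; "fingers": the closure, from 0 (fully open) to 1 (shut). A call has 1 to 20 rows; each row shifts and turns the commanded pose from where the row before left it, along the tool's axes as they then stand; what a row does not reach is not made up. The controller multiplies each number of a shift by 0.02 m and each number of a turn by 360 degrees. A row lasts 1/10 s, in which the tool goes at most 50 mm and 8.59 degrees, less where a joint would pass 70% of its speed; a pose out of reach is approached as far as the arm can. A call with a number of a shift or a turn outside -1 to 1 is refused whole. A call with a gripper value outside its range is refused whole. The fingers move at their own pace and stop on an object; "squeeze" is the grip in N (left out, the last holds). Time passes only in rows, so rows that do not move let the fingers close. It gives the time, the measured TCP pose, the force and the opening at its end, in the units of the state.
- env.get_state(): the state, without advancing time (a new reading comes with each control period).
- env.read_camera(name): name is "scene" or "side" or "wrist"; returns (picture, depth): 480x640x3 uint8, blue, green, red; 480x640 float32, m along the optical axis (not along the pixel's ray), 0 where there is no reading.
- env.get_calibration(name): a dict with "mtx" (3x3 intrinsics, pixels), "R" (3x3) and "t" (3): a world point X has camera coordinates R X + t. Camera axes: x right, y down, z forward; pixel columns grow to the right and rows downward; lengths in m; the calibration is good to about 2 mm. A picture is of the moment at which its call begins: read the wrist's pose just before it. get_calibration takes no time and is no camera call; for the wrist camera it gives the pose at the moment of the call.
- env.hand_in(): hands the job in, once; it reports no verdict.
The state is a dict: "clock": time; "joint_pos": joint angles; "qvel": joint speeds; "tau": joint torques, N m; "tcp_pos": TCP position; "orientation": TCP orientation; "wrist_force": force on the tool from outside, world axes, zero at the start; "ft_torque": the same for the moment, N m; "finger_gap": finger opening in m.
Only numpy, scipy, OpenCV 4.12 (cv2) and the standard library are available. Lean on these libraries where they do the work, as an engineer would, in place of code of your own. Each camera call takes 0.05 s, during which the arm holds its last target. There are 200 camera calls.

## Working session

There is one attempt and no reset: what is moved stays moved. The work goes in short steps, Python scripts to look and compute and a tool call to move; the robot and the scene stay as the last step left them, time stands still between calls to the robot, and variables do not carry over. Pictures are saved under pics/ and viewed, on a budget of 10 in all, crops included, one or two more only if the job needs it, and the job is handed in when it is done.

Besides the shell and the picture viewer there is one more tool, called after "Request:" by a JSON object that holds its "fn" and its "kwargs", one argument or row to a line. arm_command: Moves the arm, as the interface text tells. Shifts and turns lie within -1 to 1; 1 stands for 0.02 m of shift or 360 degrees of turn. Its arguments: {"type":"object","properties":{"rows":{"type":"array","items":{"type":"object","properties":{"delta_pos":{"type":"array","items":{"type":"number","minimum":-1,"maximum":1}},"rot":{"type":"array","items":{"type":"number","minimum":-1,"maximum":1}},"fingers":{"type":"number"}}}},"squeeze":{"type":"number"}},"required":["rows"]}

```bash
mkdir -p pics
python3 - <<'E'
from workcell import env
import cv2,numpy as np
print(env.get_state(), env.hold_point_z)
for n in("scene","side"):
    c=env.get_calibration(n);print(n,c)
    p,d=env.read_camera(n);cv2.imwrite(f'pics/{n}0.png',p);np.save(f'pics/{n}0.npy',d)
E
```

```text
{'clock': 0.0, 'joint_pos': array([9.99447857e-01, 3.14012406e-01, 4.49978603e-02, 1.30360453e+00,
       2.20128963e-05, 1.43121060e+00]), 'qvel': array([ 1.28382711e-05, -9.08113516e-04,  7.34688610e-04, -2.44690761e-03,
       -2.26911857e-03,  1.19526301e-03]), 'tau': array([-1.25552192e-04, -4.80627394e+01,  2.98535675e+01,  1.95768150e-02,
       -2.33346482e-04, -9.34185209e-07]), 'tcp_pos': array([0.24034228, 0.52180703, 0.23040976]), 'orientation': array([-3.27501596e-04,  2.14208344e-01,  9.76787569e-01, -8.50566091e-04]), 'wrist_force': array([0.63855373, 0.32720074, 0.63366074]), 'ft_torque': array([ 0.04780033,  0.00337528, -0.00701971]), 'finger_gap': 0.08542370559488534} -0.0187
scene {'mtx': array([[437.1736791 ,   0.        , 323.80132163],
       [  0.        , 437.1736791 , 234.67173457],
       [  0.        ,   0.        ,   1.        ]]), 'R': array([[ 0.82727958,  0.56176486,  0.00536104],
       [ 0.52784686, -0.77399287, -0.34973237],
       [-0.19231795,  0.29215626, -0.93683431]]), 't': array([-0.53942795, -0.18026059,  1.21200642])}
side {'mtx': array([[477.35483512,   0.        , 322.14707228],
       [  0.        , 477.35483512, 239.30612898],
       [  0.        ,   0.        ,   1.        ]]), 'R': array([[ 1.37897241e-01, -9.90446497e-01, -2.97278792e-04],
       [-9.35925202e-01, -1.30208164e-01, -3.27245856e-01],
       [ 3.24080804e-01,  4.54045314e-02, -9.44939184e-01]]), 't': array([-0.00642433,  0.62526026,  0.74058844])}
```

View pics/scene0.png

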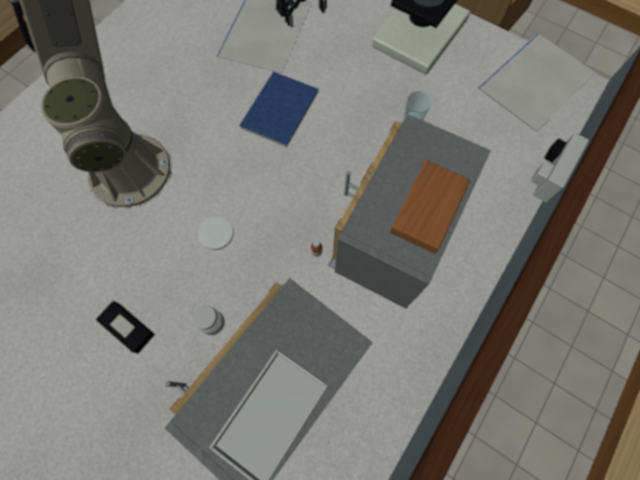

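View pics/side0.png

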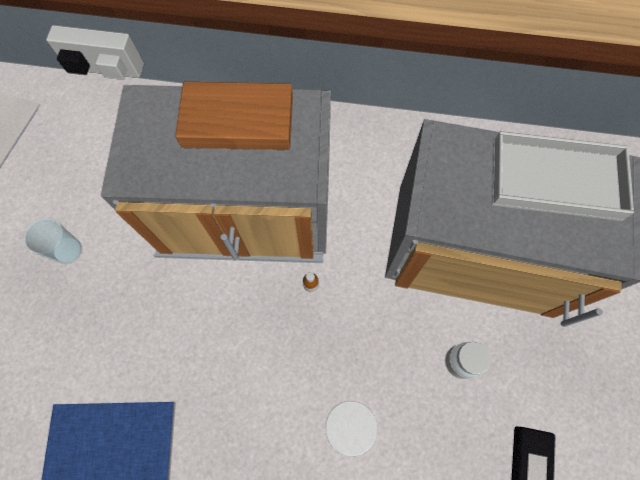

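```bash
cat > h.py <<'E'
import numpy as np,cv2
from workcell import env
def cloud(n,d):
    c=env.get_calibration(n);v,u=np.mgrid[:480,:640]
    P=np.stack([(u-c['mtx'][0,2])/c['mtx'][0,0]*d,(v-c['mtx'][1,2])/c['mtx'][1,1]*d,d],-1)
    return (P-c['t'])@c['R']
E
python3 - <<'E'
from h import *
d=np.load('pics/side0.npy');P=cloud('side',d)
m=(abs(P[...,2]-.25)<.006)&(d>0);m[:,:100]=0;m[:,340:]=0
m=cv2.morphologyEx(m.astype(np.uint8),cv2.MORPH_OPEN,np.ones((3,3)))>0
pts=P[m][:,:2].astype(np.float32)*1000
r=cv2.minAreaRect(pts);print(m.sum(),r,cv2.boxPoints(r),np.median(P[m][:,2]))
for uv in [(229,237),(228,240),(226,236),(231,243),(234,250),(237,232),(236,240)]: print(uv,P[uv[1],uv[0]])
p=cv2.imread('pics/side0.png')[180:280,90:340];cv2.imwrite('pics/c1.png',cv2.resize(p,None,fx=3.2,fy=3.2,interpolation=cv2.INTER_CUBIC))
d=np.load('pics/scene0.npy');P=cloud('scene',d)
m=(abs(P[...,2]-.25)<.006)&(d>0);m[300:]=0;m[:100]=0
m=cv2.morphologyEx(m.astype(np.uint8),cv2.MORPH_OPEN,np.ones((3,3)))>0;m[:,500:]=0;m[:,:320]=0
r=cv2.minAreaRect(P[m][:,:2].astype(np.float32)*1000);print(m.sum(),r,cv2.boxPoints(r))
p=cv2.imread('pics/scene0.png')[110:280,310:500]
for uv in [(348,176),(348,174),(347,178),(349,180)]: print(uv,P[uv[1],uv[0]])
E
```

```text
17890 ((709.958740234375, 253.9195556640625), (202.61854553222656, 340.931884765625), 5.821401119232178) [[591.88196 413.23083]
 [626.4619   74.05713]
 [828.0355   94.60828]
 [793.45557 433.78198]] 0.24952533341402072
(229, 237) [0.57635995 0.22408711 0.18438766]
(228, 240) [0.56021237 0.21573623 0.21940531]
(226, 236) [0.56176171 0.21651813 0.23295798]
(231, 243) [0.56262147 0.21549051 0.19820522]
(234, 250) [0.56037846 0.21538671 0.16944878]
(237, 232) [0.59438555 0.21872606 0.1607078 ]
(236, 240) [0.58807112 0.2233978  0.13629015]
9945 ((712.20947265625, 255.55624389648438), (200.41163635253906, 343.30499267578125), 6.009274005889893) [[594.58405 415.77502]
 [630.5245   74.35649]
 [829.8349   95.33746]
 [793.8945  436.75598]]
(348, 176) [0.56654325 0.21804879 0.22421513]
(348, 174) [0.565299   0.21934749 0.23005292]
(347, 178) [0.56544273 0.21654856 0.21609528]
(349, 180) [ 0.52058533  0.31729072 -0.00087749]
```

View pics/c1.png

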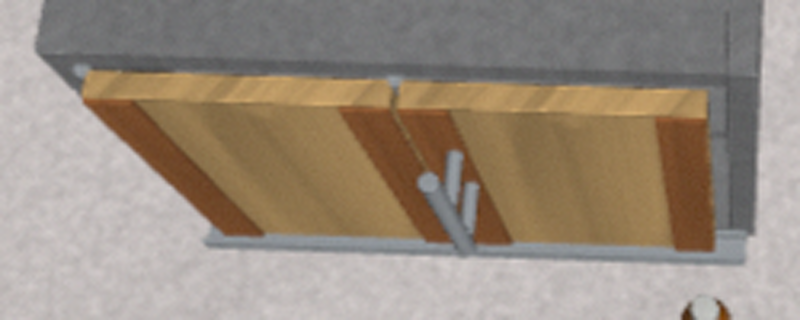

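Request:
{"fn": "arm_command", "kwargs": {
  "rows": [
    {"delta_pos": [0, 0, -0.4], "rot": [0, 0, -0.017], "fingers": 0},
    {"delta_pos": [0, 0, -0.4], "rot": [0, 0, -0.017], "fingers": 0},
    {"delta_pos": [0, 0, -0.4], "rot": [0, 0, -0.017], "fingers": 0},
    {"delta_pos": [0, 0, -0.4], "rot": [0, 0, -0.017], "fingers": 0},
    {"delta_pos": [0, 0, -0.4], "rot": [0, 0, -0.017], "fingers": 0},
    {"delta_pos": [-0.72, -0.83, 0], "rot": [0, 0, 0], "fingers": 0},
    {"delta_pos": [-0.72, -0.83, 0], "rot": [0, 0, 0], "fingers": 0},
    {"delta_pos": [-0.72, -0.83, 0], "rot": [0, 0, 0], "fingers": 0},
    {"delta_pos": [-0.72, -0.83, 0], "rot": [0, 0, 0], "fingers": 0},
    {"delta_pos": [-0.72, -0.83, 0], "rot": [0, 0, 0], "fingers": 0},
    {"delta_pos": [-0.72, -0.83, 0], "rot": [0, 0, 0], "fingers": 0},
    {"delta_pos": [-0.72, -0.83, 0], "rot": [0, 0, 0], "fingers": 0},
    {"delta_pos": [-0.72, -0.83, 0], "rot": [0, 0, 0], "fingers": 0},
    {"delta_pos": [-0.72, -0.83, 0], "rot": [0, 0, 0], "fingers": 0},
    {"delta_pos": [-0.72, -0.83, 0], "rot": [0, 0, 0], "fingers": 0},
    {"delta_pos": [-0.72, -0.83, 0], "rot": [0, 0, 0], "fingers": 0},
    {"delta_pos": [-0.72, -0.83, 0], "rot": [0, 0, 0], "fingers": 0},
    {"delta_pos": [-0.72, -0.83, 0], "rot": [0, 0, 0], "fingers": 0},
    {"delta_pos": [-0.72, -0.83, 0], "rot": [0, 0, 0], "fingers": 0},
    {"delta_pos": [0, 0, 0], "rot": [0, 0, 0], "fingers": 0}
  ]
}}

```text
clock: 2.1
tcp_pos: [0.4664, 0.31, 0.2706]
orientation: [-0.0, -0.05, 0.999, -0.0]
wrist_force: [-0.7, 1.0, -0.3]
finger_gap: 0.0853
```

```bash
cat >> h.py <<'E'
from scipy.spatial.transform import Rotation as Ro
def tool():
    s=env.get_state();R=Ro.from_quat(s['orientation'],scalar_first=True).as_matrix()
    return s,R
def rel(t):
    s,R=tool();d=R.T@(np.array(t)-s['tcp_pos'])
    print('t',s['clock'],'tcp',s['tcp_pos'].round(4),'yang',np.degrees(np.arctan2(R[1,1],R[0,1])).round(2),'zaxis',R[:,2].round(3),'gap',s['finger_gap'].round(4),'F',s['wrist_force'].round(1),'q',s['joint_pos'].round(2),'| delta units',(d/.02).round(3))
E
python3 -c "
from h import *
rel([.5625,.2195,.197])"
```

```text
Traceback (most recent call last):
  File "h.py", line 13, in rel
    print('t',s['clock'],'tcp',s['tcp_pos'].round(4),'yang',np.degrees(np.arctan2(R[1,1],R[0,1])).round(2),'zaxis',R[:,2].round(3),'gap',s['finger_gap'].round(4),'F',s['wrist_force'].round(1),'q',s['joint_pos'].round(2),'| delta units',(d/.02).round(3))
                                                                                                                                         ^^^^^^^^^^^^^^^^^^^^^
AttributeError: 'float' object has no attribute 'round'
```

Request:
{"fn": "arm_command", "kwargs": {
  "rows": [
    {"delta_pos": [-0.72, -0.83, 0], "rot": [0, 0, 0], "fingers": 0},
    {"delta_pos": [-0.72, -0.83, 0], "rot": [0, 0, 0], "fingers": 0},
    {"delta_pos": [-0.72, -0.83, 0], "rot": [0, 0, 0], "fingers": 0},
    {"delta_pos": [-0.72, -0.83, 0], "rot": [0, 0, 0], "fingers": 0},
    {"delta_pos": [-0.72, -0.83, 0], "rot": [0, 0, 0], "fingers": 0},
    {"delta_pos": [-0.72, -0.83, 0], "rot": [0, 0, 0], "fingers": 0},
    {"delta_pos": [0, 0, 0], "rot": [0, 0, 0], "fingers": 0}
  ]
}}

```text
clock: 2.8
tcp_pos: [0.5621, 0.2203, 0.2704]
orientation: [-0.0, -0.05, 0.999, -0.0]
wrist_force: [-0.5, -0.7, -0.1]
finger_gap: 0.0857
```

```bash
sed -i "s/s\['finger_gap'\].round(4)/round(s['finger_gap'],4)/" h.py
python3 -c "
from h import *
rel([.5625,.2195,.197])
c=env.get_calibration('wrist');p,d=env.read_camera('wrist')
for X in ([.5625,.2195,.233],[.5625,.2195,.197]):
  q=c['mtx']@(c['R']@np.array(X)+c['t']);print(q[:2]/q[2],q[2])
cv2.imwrite('pics/w1.png',p);np.save('pics/w1.npy',d)
P=cloud('wrist',d);m=(P[...,2]>.19)&(P[...,2]<.24)&(d>0)&(abs(P[...,0]-.5625)<.03)&(abs(P[...,1]-.2195)<.03)
print(m.sum(),np.median(P[m],0) if m.any() else '')
"
```

```text
t 2.8 tcp [0.5621 0.2203 0.2704] yang 95.73 zaxis [-0.001 -0.    -1.   ] gap 0.0857 F [-0.5 -0.7 -0.1] q [ 0.24  0.37  0.22  1.42 -0.    0.14] | delta units [-0.018 -0.041  3.671]
[316.70549976 279.29683801] 0.19649316878709222
[316.59546114 254.30177999] 0.23072433960715422
1152 [0.55992292 0.22296538 0.22218556]
```

View pics/w1.png

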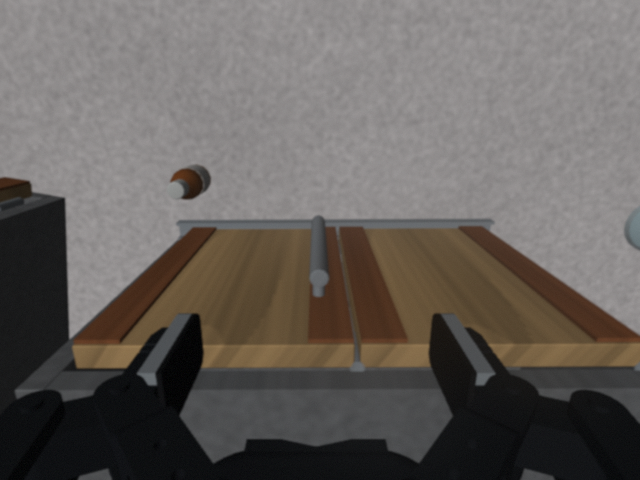

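Request:
{"fn": "arm_command", "kwargs": {
  "rows": [
    {"delta_pos": [0, -0.04, 0.7], "rot": [0, 0, 0], "fingers": 0},
    {"delta_pos": [0, 0, 0.7], "rot": [0, 0, 0], "fingers": 0},
    {"delta_pos": [0, 0, 0.7], "rot": [0, 0, 0], "fingers": 0},
    {"delta_pos": [0, 0, 0.7], "rot": [0, 0, 0], "fingers": 0},
    {"delta_pos": [0, 0, 0.7], "rot": [0, 0, 0], "fingers": 0},
    {"delta_pos": [0, 0, 0.1], "rot": [0, 0, 0], "fingers": 0.5},
    {"delta_pos": [0, 0, 0], "rot": [0, 0, 0], "fingers": 1},
    {"delta_pos": [0, 0, 0], "rot": [0, 0, 0], "fingers": 1},
    {"delta_pos": [0, 0, 0], "rot": [0, 0, 0], "fingers": 1},
    {"delta_pos": [0, 0, 0], "rot": [0, 0, 0], "fingers": 1},
    {"delta_pos": [0, 0, 0], "rot": [0, 0, 0], "fingers": 1},
    {"delta_pos": [0, 0, 0], "rot": [0, 0, 0], "fingers": 1}
  ],
  "squeeze": 35
}}

```text
clock: 4.05
tcp_pos: [0.5613, 0.2213, 0.2001]
orientation: [0.001, -0.051, 0.999, 0.001]
wrist_force: [-2.1, 2.3, 4.0]
finger_gap: 0.0089
```

```bash
cat >> h.py <<'E'
YAW=np.radians(5.9)
def p(a): # cupboard frame rel. hinge (x depth, y left), mm
    return np.array([-(130*np.sin(a)+50*np.cos(a)),-(170*np.cos(a)+50*np.sin(a))])
def world(a):
    c,s=np.cos(YAW),np.sin(YAW);return np.array([593.4,395.5])+np.array([[c,-s],[s,c]])@p(a)
def rows(A,yaw=None):
    # yaw: tool yaw rel. cupboard at A[0]
    th=A[0] if yaw is None else yaw
    for a,b in zip(A[:-1],A[1:]):
        d=p(b)-p(a);c,s=np.cos(th),np.sin(th)
        l=np.array([c*d[0]+s*d[1],-s*d[0]+c*d[1]])  # along rotated x,y
        print('%.2f'%b,(np.array([-l[0],l[1]])/20).round(3),round(-(b-a)/2/np.pi,4));th+=b-a
E
python3 -c "
from h import *
rel([*world(0)/1000,.2]);rows(np.arange(0,1.41,.07))
for a in(.35,.7,1.05,1.36):print(a,world(a))"
```

```text
t 4.05 tcp [0.5613 0.2213 0.2001] yang 95.88 zaxis [ 0.001  0.002 -1.   ] gap 0.0089 F [-2.1  2.3  4. ] q [0.24 0.38 0.06 1.25 0.   0.14] | delta units [0.006 0.    0.005]
0.07 [ 0.449 -0.154] -0.0111
0.14 [ 0.441 -0.081] -0.0111
0.21 [ 0.423 -0.01 ] -0.0111
0.28 [0.395 0.058] -0.0111
0.35 [0.359 0.122] -0.0111
0.42 [0.313 0.18 ] -0.0111
0.49 [0.26 0.23] -0.0111
0.56 [0.201 0.273] -0.0111
0.63 [0.136 0.308] -0.0111
0.70 [0.067 0.333] -0.0111
0.77 [-0.005  0.348] -0.0111
0.84 [-0.078  0.352] -0.0111
0.91 [-0.151  0.347] -0.0111
0.98 [-0.223  0.331] -0.0111
1.05 [-0.292  0.306] -0.0111
1.12 [-0.357  0.271] -0.0111
1.19 [-0.416  0.228] -0.0111
1.26 [-0.468  0.176] -0.0111
1.33 [-0.513  0.118] -0.0111
1.40 [-0.549  0.054] -0.0111
0.35 [520.51723433 210.18831418]
0.7 [488.73224699 221.58562369]
1.05 [469.63870348 254.07084686]
1.36 [465.22672637 297.34097442]
```

Request:
{"fn": "arm_command", "kwargs": {
  "rows": [
    {"delta_pos": [0.45, -0.15, 0], "rot": [0, 0, -0.011], "fingers": 1},
    {"delta_pos": [0.44, -0.08, 0], "rot": [0, 0, -0.011], "fingers": 1},
    {"delta_pos": [0.42, -0.01, 0], "rot": [0, 0, -0.011], "fingers": 1},
    {"delta_pos": [0.395, 0.06, 0], "rot": [0, 0, -0.011], "fingers": 1},
    {"delta_pos": [0.36, 0.12, 0], "rot": [0, 0, -0.011], "fingers": 1},
    {"delta_pos": [0.31, 0.18, 0], "rot": [0, 0, -0.011], "fingers": 1},
    {"delta_pos": [0.26, 0.23, 0], "rot": [0, 0, -0.011], "fingers": 1},
    {"delta_pos": [0, 0, 0], "rot": [0, 0, 0], "fingers": 1},
    {"delta_pos": [0, 0, 0], "rot": [0, 0, 0], "fingers": 1}
  ]
}}

```text
clock: 4.95
tcp_pos: [0.507, 0.2119, 0.2001]
orientation: [0.001, -0.288, 0.958, 0.0]
wrist_force: [-0.7, 2.3, 5.8]
finger_gap: 0.0087
```

```bash
python3 -c "
from h import *
rel([*world(.49)/1000,.2]);print(world(.49))"
```

```text
t 4.95 tcp [0.507  0.2119 0.2001] yang 123.5 zaxis [ 0.001  0.001 -1.   ] gap 0.0087 F [-0.7  2.3  5.8] q [ 0.25  0.27 -0.09  1.21  0.   -0.33] | delta units [0.016 0.021 0.003]
[506.49714544 212.06747914]
```

Request:
{"fn": "arm_command", "kwargs": {
  "rows": [
    {"delta_pos": [0.2, 0.275, 0], "rot": [0, 0, -0.011], "fingers": 1},
    {"delta_pos": [0.135, 0.31, 0], "rot": [0, 0, -0.011], "fingers": 1},
    {"delta_pos": [0.065, 0.335, 0], "rot": [0, 0, -0.011], "fingers": 1},
    {"delta_pos": [-0.005, 0.35, 0], "rot": [0, 0, -0.011], "fingers": 1},
    {"delta_pos": [-0.08, 0.35, 0], "rot": [0, 0, -0.011], "fingers": 1},
    {"delta_pos": [-0.15, 0.345, 0], "rot": [0, 0, -0.011], "fingers": 1},
    {"delta_pos": [-0.22, 0.33, 0], "rot": [0, 0, -0.011], "fingers": 1},
    {"delta_pos": [-0.29, 0.305, 0], "rot": [0, 0, -0.011], "fingers": 1},
    {"delta_pos": [-0.355, 0.27, 0], "rot": [0, 0, -0.011], "fingers": 1},
    {"delta_pos": [-0.415, 0.23, 0], "rot": [0, 0, -0.011], "fingers": 1},
    {"delta_pos": [-0.47, 0.175, 0], "rot": [0, 0, -0.011], "fingers": 1},
    {"delta_pos": [0, 0, 0], "rot": [0, 0, 0], "fingers": 1},
    {"delta_pos": [0, 0, 0], "rot": [0, 0, 0], "fingers": 1}
  ]
}}

```text
clock: 6.25
tcp_pos: [0.4658, 0.2822, 0.2]
orientation: [-0.0, -0.623, 0.782, 0.0]
wrist_force: [-4.4, 0.4, 8.8]
finger_gap: 0.0088
```

```bash
python3 -c "
from h import *
rel([*world(1.36)/1000,.2]);print(world(1.26),world(1.36))
s,R=tool();print(np.degrees(YAW+1.26)+90);rows(np.array([1.26,1.31,1.36]))"
```

```text
t 6.25 tcp [0.4658 0.2822 0.2   ] yang 167.09 zaxis [-0.001 -0.    -1.   ] gap 0.0088 F [-4.4  0.4  8.8] q [ 0.4   0.27 -0.1   1.21  0.   -0.95] | delta units [-0.73   0.196  0.002]
[465.3115075  282.13957652] [465.22672637 297.34097442]
168.09268218648373
1.31 [-0.363  0.087] -0.008
1.36 [-0.383  0.055] -0.008
```

Request:
{"fn": "arm_command", "kwargs": {
  "rows": [
    {"delta_pos": [-0.36, 0.09, 0], "rot": [0, 0, -0.008], "fingers": 1},
    {"delta_pos": [-0.38, 0.08, 0], "rot": [0, 0, -0.008], "fingers": 1},
    {"delta_pos": [0, 0, 0], "rot": [0, 0, 0], "fingers": 1},
    {"delta_pos": [0, 0, 0], "rot": [0, 0, 0], "fingers": 1},
    {"delta_pos": [0, 0, 0], "rot": [0, 0, 0], "fingers": 0},
    {"delta_pos": [0, 0, 0], "rot": [0, 0, 0], "fingers": 0},
    {"delta_pos": [0, 0, 0], "rot": [0, 0, 0], "fingers": 0},
    {"delta_pos": [0, 0, 0], "rot": [0, 0, 0], "fingers": 0},
    {"delta_pos": [0, 0, 0], "rot": [0, 0, 0], "fingers": 0},
    {"delta_pos": [0, 0, -0.5], "rot": [0, 0, 0], "fingers": 0},
    {"delta_pos": [0, 0, -0.5], "rot": [0, 0, 0], "fingers": 0},
    {"delta_pos": [0, 0, -0.5], "rot": [0, 0, 0], "fingers": 0},
    {"delta_pos": [0, 0, -0.7], "rot": [0, 0, 0], "fingers": 0},
    {"delta_pos": [0, 0, -0.7], "rot": [0, 0, 0], "fingers": 0},
    {"delta_pos": [0, 0, -0.7], "rot": [0, 0, 0], "fingers": 0},
    {"delta_pos": [0, 0, -0.7], "rot": [0, 0, 0], "fingers": 0},
    {"delta_pos": [0, 0, -0.7], "rot": [0, 0, 0], "fingers": 0},
    {"delta_pos": [0, 0, 0], "rot": [0, 0, 0], "fingers": 0}
  ]
}}

```text
clock: 8.05
tcp_pos: [0.4669, 0.2979, 0.3023]
orientation: [0.002, -0.662, 0.75, -0.001]
wrist_force: [1.0, 0.2, 0.1]
finger_gap: 0.0851
```

```bash
python3 -c "
from h import *
rel([*world(1.36)/1000,.3])
p,d=env.read_camera('side')
cv2.imwrite('pics/s2.png',p)
P=cloud('side',d);m=(P[...,2]>.228)&(P[...,2]<.243)&(d>0)
q=P[m][:,:2]*1000-[593.4,395.5];c,s=np.cos(YAW),np.sin(YAW);q=q@np.array([[c,-s],[s,c]])
q=q[(q[:,0]<-8)&(q[:,0]>-200)&(q[:,1]>-330)&(q[:,1]<40)];print(len(q),q.min(0),q.max(0))"
```

```text
t 8.05 tcp [0.4669 0.2979 0.3023] yang 172.9 zaxis [ 0.005  0.002 -1.   ] gap 0.0851 F [1.  0.2 0.1] q [ 0.42  0.26  0.14  1.45  0.   -1.02] | delta units [0.036 0.079 0.117]
1045 [-151.35443431  -90.70757469] [-8.02294048 13.14784286]
```

View pics/s2.png

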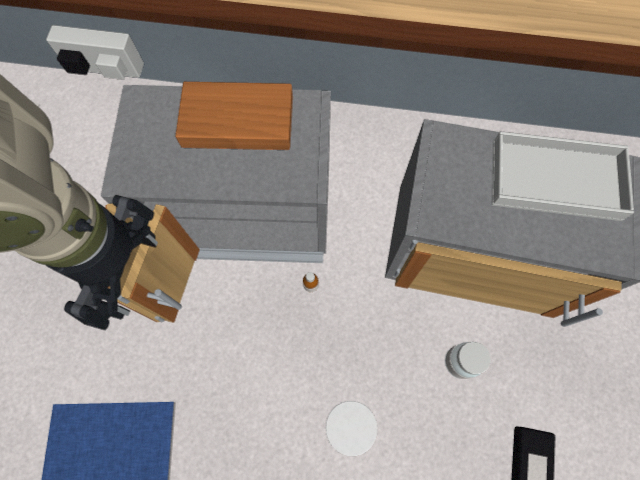

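The picture shows the bifold folded at the left of its opening, with the handle at about (160,297). The plain door on the right is shut. The raised, open gripper is clear of everything, with wrist force near zero.

```bash
python3 -c "
from workcell import env
print(env.hand_in())"
```

```text
the job is handed in; nothing more can be done
None
```

The bifold door (the left cupboard) is open, with both panels folded together beside the opening. The plain door was not touched. I gripped the handle bar from above and led it along the fold path to about 1.36 rad. Then I let go, lifted the gripper about 100 mm clear, and handed the job in at about 8 s.

- **Door angle:** the last picture shows the panels folded together. The gripper stood within about 2 mm of the point calculated for 1.36 rad. I did not read the joint angle directly.
- **Plain door:** shut in the last picture.
- **Forces:** the wrist readings I took stayed under about 10 N while pulling and were about 1 N after letting go, so the robot was touching nothing.
- **Failed checks:** none failed or disagreed. One helper script stopped once on a print formatting error, which I fixed, and it did not affect the arm.

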